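# Stamp a specimen tag with mallet and punch

### The job

Push the orange carrier along the press's channel until it is fully home against the stop, and only then take up the mallet and strike the brass punch cap a brisk blow (not a slow press), driving it all the way down onto the tag. Then stand the mallet on its striking face wholly on the green mat, letting go only once it stands there. Touch the punch with nothing but the mallet, leave the carrier home, and leave the bottles and jar where they are.

Things in the scene. Friction and masses are not known exactly. Their poses are not given: they have to be found in the camera images.
- press: Blue steel tag press, fixed to the bench. Origin on the bench surface; z up; x runs along its channel from the open end towards the stop. Bed 220 x 90 mm, x = -130 to +90 mm, channel floor at z = 12 mm; rails each side, tops at z = 22 mm, leave the carrier 1 mm play per side. Stop face at x = +75 mm, 32 mm high. Bridge at x = 30 to 70 mm, 88 mm wide, top at z = 75 mm; the punch passes through it.
- carrier: Loose orange plastic carrier (70 g) in the channel, 120 x 34 x 6 mm, silver tag on top; origin at the centre of its underside, x axis along its length, as the press's x. An upright tab at its rear end (x = -60 to -52 mm) is 30 mm wide, its top 38 mm above the underside. It starts 45 to 80 mm short of home and slides easily; fully home its origin is at x = +15 mm in the press frame.
- carrier_tab (a point): Middle of the rear face (facing the open end) of the carrier's tab, 26 mm above the carrier's underside: push here along the press's x. Home at x = -45 mm in the press frame.
- punch (a joint): Travel of the sprung punch in m: 0 up, growing downwards; it meets the tag at 0.022 (hard stop 0.026). The spring takes 2 N to start, about 6 N at the tag, and lifts the punch again. A good blow drives it faster than 0.05 m/s and ends biting the tag with 5 N or more: a downward stroke of the mallet at 0.15 to 0.25 m/s, carried through until the punch stops on the tag, is right.
- punch_top (a point): Centre of the top of the punch's round brass cap (36 mm diameter, 14 mm thick, on a 14 mm steel shaft); 118 mm above the bench when up, at x = +50 mm, y = 0 in the press frame. The axis is vertical.
- mallet: Mallet, 0.29 to 0.45 kg, stands on its striking face: black rubber head with a yellow band, an upright cylinder 46 mm wide, 90 mm tall; level wooden handle (22 mm wide, 24 mm thick) at 45 mm height along the mallet's -x, to 155 mm from the head's axis. Origin at the centre of the underside (striking face), z up. It balances within the head, which can be gripped from above, closing along y.
- mat: Round green mat, fixed, 110 mm in diameter, 4 mm thick; origin at the centre of its underside on the bench. The mallet starts on one side of the press and the mat on the other, either way round.
- amber_jar: Bystander: amber jar with yellow cap, 80 mm diameter, 125 mm tall; origin at the centre of its underside.
- wash_bottle: Bystander: white bottle, 72 mm diameter, 160 mm tall; origin at the centre of its underside.
- specimen_jar: Bystander: clear specimen jar with white lid and foot, 63 mm diameter, 101 mm tall; origin at the centre of its underside.
Things that resemble listed ones, but are neither listed nor needed, are in the scene too. Several things look just like the press: the one meant starts farthest to the robot's left.

How it is judged (in metres and radians):
On the way, in this order (a step that is already met when the one before it is completed fails the run):
1. the carrier is pushed home against the stop (x of carrier in the frame of press above 0.012 m), for 0.2 s.
2. the mallet is lifted in the gripper (contact force between the fingers and mallet above 2 N and height (world z) of mallet above 0.03 m), for 0.1 s.
3. the held mallet strikes the punch: the punch is driven down faster than 0.05 m/s (velocity of joint punch above 0.05 m/s and value of joint punch above 0.001 m and contact force between the fingers and mallet above 2 N and horizontal distance between mallet and punch_top below 0.04 m).
4. the punch bites on the tag with at least 5 N, carrier home (contact force between punch and carrier above 5 N and value of joint punch above 0.02 m and contact force between the fingers and mallet above 2 N and x of carrier in the frame of press above 0.011 m).
5. the mallet is set standing on the mat while still held (contact force between mallet and mat above 0.5 N and contact force between the fingers and mallet above 1 N and horizontal distance between mallet and mat below 0.034 m and angle between mallet's own z axis and vertical below 0.15 rad).
At the end, for the whole second after the job is handed in: The carrier is still home in the channel (within 4 mm of the stop), the punch is up again (within 3 mm), and the mallet stands at rest, released, upright on its striking face wholly on the green mat (axis within 34 mm of the mat's centre, tilt under 0.1 rad) (x of carrier in the frame of press above 0.011 m and height (world z) of carrier below 0.015 m and value of joint punch below 0.003 m and horizontal distance between mallet and mat below 0.034 m and angle between mallet's own z axis and vertical below 0.1 rad and height (world z) of mallet below 0.01 m and linear speed of mallet below 0.02 m/s); the robot touches nothing.
It fails at once if the robot touches the punch itself (contact force between any of the fingers, the arm and punch above 0.5 N).
It fails at once if a bottle or jar is disturbed by more than 20 mm or tipped (distance of any of amber_jar, wash_bottle, specimen_jar from where it was at the start of the episode above 0.02 m or angle between any of amber_jar, wash_bottle, specimen_jar's own z axis and vertical above 0.4 rad).
It also fails if it takes over 54 s, if anything falls off the work surface, if the arm or the gripper's body presses on something with over 40 N, if the wrist force passes 120 N, or if a joint passes its speed limit or range.

### The arm

A 6-joint arm with a two-finger parallel gripper is mounted at the origin on the work surface. World frame = base frame: x ahead of the robot, y to its left, z up, the work surface at z = 0. Lengths are in mm, angles in rad, forces in N, time in s.
With the tool pointing down it reaches from about 350 to 875 mm from the base axis. Payload 4.2 kg.
Tool frame: the origin (TCP) lies at the very end of the fingers, on their centre line; the grasp point (between the pads) lies 19 mm behind it (r.tcp_to_grasp is the z of the grasp point in the tool frame, in mm); z points along the fingers, y is the line along which they close (so a half turn about z gives the same grasp; the last joint's range is limited). The gripper opens to 87 mm and grips with 3 to 60 N. Pads are 19 mm wide; open, the fingers measure 117 mm over their backs; the gripper's body (75 mm by 190 mm) begins 51 mm behind the grasp point.
Start: joints at [1.48, 0.385, 0.008, 0, -1.194, -0.259], TCP at [214.161, 587.141, 222.55] pointing down, gripper open.
Joint ranges: [-3.14, 3.14], [-1.21, 2.06], [-1.07, 1.41], [-3.16, 2.05], [-2.99, -0.16], [-3.1, 3.1]. Speed limits (rad/s): [2.79, 2.79, 3.14, 3.14, 3.14, 3.14].

### API

Orientations are given as a 3x3 rotation matrix whose columns are the frame's x, y, z axes.
In Python, from plant import r, vision gives the robot as it stands.
- The arm moves only by the tool move_arm, never from a script. Its argument "motion" is a list of rows, each an object of numbers: "x", "y", "z": the shift along the tool's x, y, z in m; "twist": the turn about the tool's z in rad. In form: [{"x": .., "y": .., "z": .., "twist": ..}, ...]. A call has 1 to 5 rows; each row is the pose to reach, as a shift and turn from the pose commanded when the call began, along the tool's axes at that moment; what a row does not reach only later rows make up. A row lasts 1/8 s, in which the tool goes at most 62.5 mm and 10.7 degrees, less where a joint would pass 70% of its speed; a pose out of reach is approached as far as the arm can. A call with a gripper value outside its range is refused whole. "gripper" is the opening, from 0 (shut) to 1 (fully open), set as the call begins (left out, the last holds). The fingers move at their own pace and stop on an object; "grip_force" is the grip in N (left out, the last holds). Time passes only in rows, so rows that repeat a pose let the fingers close. It gives the time, the measured TCP pose, the force, the opening and the grip force at its end, in the units of the state.
- r.state(): the state, without advancing time (a new reading comes with each control period).
- vision.camera(name): name is "scene" or "top" or "wrist"; returns the picture (400x640x3 uint8, blue, green, red); there is no depth.
- vision.camera_info(name): a dict with "fx", "fy", "cx", "cy" (pixels), "dist_coeffs" ([k1, k2, p1, p2, k3] as OpenCV has them; the pictures are not rectified), "T" (4x4, takes a point from camera to world coordinates); the wrist camera has in their place "T_tool_cam" (4x4, takes a point from camera to tool coordinates, whose origin is the TCP and whose axes are the flange's). Camera axes: x right, y down, z forward; pixel columns grow to the right and rows downward; lengths in mm; the calibration is good to about 2 mm. A picture is of the moment at which its call begins: read the wrist's pose just before it. camera_info takes no time and is no camera call.
- r.close_job(): hands the job in; it is judged then, once.
The state is a dict: "clock": time; "joints": joint angles; "joint_velocities": joint speeds; "tau": joint torques, N m; "eef_pos": TCP position; "orientation": TCP orientation; "force": force on the tool from outside, world axes, zero at the start; "wrist_torque": the same for the moment, N m; "width": finger opening in mm; "grip_force": force on a finger pad.
Only numpy, scipy, OpenCV 4.12 (cv2) and the standard library are available. Lean on these libraries where they do the work, as an engineer would, in place of code of your own. Each camera call takes 0.05 s, during which the arm holds its last target. There are 200 camera calls.

## Working session

There is one attempt and no reset: what is moved stays moved. The work goes in short steps, Python scripts to look and compute and a tool call to move; the robot and the scene stay as the last step left them, time stands still between calls to the robot, and variables do not carry over. Pictures are saved under pics/ and viewed, at most 10 in all, crops included, and the job is handed in when it is done.

Besides the shell and the picture viewer there is one more tool, called after "Call:" as a command line: name --argument value ..., lists and objects as JSON in quotes. move_arm: Moves the arm, as the interface text tells. Its arguments: {"type":"object","properties":{"motion":{"type":"array"},"gripper":{"type":"number"},"grip_force":{"type":"number"}},"required":["motion"]}

```bash
ls; mkdir -p pics; cat > h.py <<'E'
import numpy as np, cv2
from plant import r, vision
def info(n):
    i=vision.camera_info(n); K=np.array([[i['fx'],0,i['cx']],[0,i['fy'],i['cy']],[0,0,1.]])
    if 'T' in i: T=np.array(i['T'])
    else:
        s=r.state(); W=np.eye(4); W[:3,:3]=s['orientation']; W[:3,3]=s['eef_pos']; T=W@np.array(i['T_tool_cam'])
    return K,np.array(i['dist_coeffs'],float),T
def cast(n,px,z,c=None):
    K,d,T=c or info(n)
    p=cv2.undistortPoints(np.array(px,float).reshape(-1,1,2),K,d).reshape(-1,2)
    D=np.c_[p,np.ones(len(p))]@T[:3,:3].T; o=T[:3,3]
    return o+D*((z-o[2])/D[:,2])[:,None]
def proj(n,P,c=None):
    K,d,T=c or info(n); Ti=np.linalg.inv(T)
    return cv2.projectPoints(np.array(P,float).reshape(-1,3),cv2.Rodrigues(Ti[:3,:3])[0],Ti[:3,3],K,d)[0].reshape(-1,2)
E
python3 - <<'E'
from h import *
for n in ('top','scene'):
    cv2.imwrite(f'pics/{n}0.png',vision.camera(n)); K,d,T=info(n); print(n,K.ravel().round(),d,T.round(2).tolist())
s=r.state(); print(s['clock'],s['eef_pos'],np.round(s['orientation'],3).tolist())
print(r.tcp_to_grasp, vision.camera_info('wrist'))
E
```

```text
pics
top [504.   0. 324.   0. 504. 194.   0.   0.   1.] [0.03390937 0.         0.         0.         0.        ] [[-0.0, -1.0, 0.09, 376.49], [-1.0, 0.0, 0.02, -7.49], [-0.02, -0.09, -1.0, 1761.73], [0.0, 0.0, 0.0, 1.0]]
scene [423.   0. 329.   0. 423. 195.   0.   0.   1.] [-0.0778697  0.         0.         0.         0.       ] [[0.36, 0.63, -0.68, 1302.07], [0.93, -0.24, 0.28, -304.02], [0.01, -0.74, -0.68, 860.9], [0.0, 0.0, 0.0, 1.0]]
0.1 [213.9845518  586.66370703 221.58066841] [[0.939, -0.343, -0.001], [-0.343, -0.939, -0.002], [0.0, 0.002, -1.0]]
-18.700000000000003 {'fx': 288.20975071010645, 'fy': 288.20975071010645, 'cx': 324.47322410403166, 'cy': 200.43203850346717, 'dist_coeffs': array([0.01645436, 0.        , 0.        , 0.        , 0.        ]), 'T_tool_cam': array([[-2.71853715e-04, -9.56772042e-01, -2.90838762e-01,
         8.00555251e+01],
       [ 9.99999177e-01, -6.24671528e-04,  1.12025908e-03,
         1.74125120e-01],
       [-1.25351126e-03, -2.90838218e-01,  9.56771425e-01,
        -1.61899438e+02],
       [ 0.00000000e+00,  0.00000000e+00,  0.00000000e+00,
         1.00000000e+00]])}
```

View pics/top0.png

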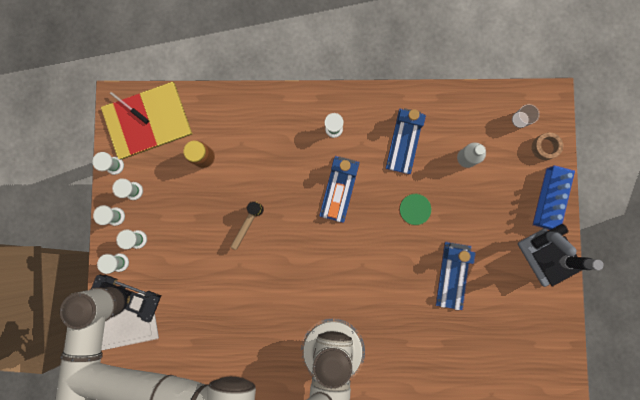

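View pics/scene0.png

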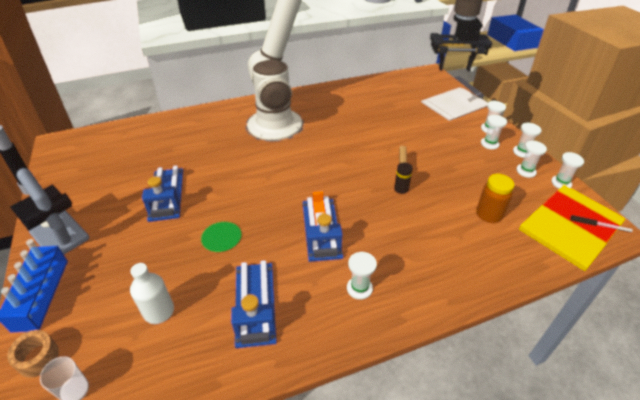

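The candidates for the press in the top view are (341,190), (406,142) and (455,277). The leftmost, at (341,190), is the only one with an orange carrier, so I choose that one. The mallet head is at (255,209) with its handle towards (235,248), and the mat is at (415,209). The specimen jar is at (334,124), one of several white-lidded look-alikes. The amber jar is at (198,153) and the wash bottle at (474,154).

```bash
python3 - <<'E'
from h import *
im=cv2.imread('pics/top0.png'); c=info('top'); hsv=cv2.cvtColor(im,cv2.COLOR_BGR2HSV)
cv2.imwrite('pics/crop0.png',cv2.resize(im[140:260,220:440],None,fx=3.6,fy=3.6,interpolation=cv2.INTER_CUBIC))
def m(lo,hi,box):
    k=cv2.inRange(hsv,lo,hi); z=np.zeros_like(k); a,b,cc,d=box; z[b:d,a:cc]=k[b:d,a:cc]; ys,xs=np.nonzero(z); return np.c_[xs,ys].astype(float)
g=m((45,100,40),(75,255,255),(380,180,450,240)); print('mat',len(g),g.mean(0),cast('top',g.mean(0),4,c))
w=m((0,0,150),(180,70,255),(310,150,370,230))
cen=w.mean(0); W=cast('top',w,22,c); u,s,vt=np.linalg.svd(W[:,:2]-W[:,:2].mean(0)); print('rails',len(w),cen,W.mean(0),np.degrees(np.arctan2(vt[0,1],vt[0,0])))
b=m((100,120,40),(130,255,255),(310,150,370,230)); r_=cv2.minAreaRect(b.astype(np.float32)); print('blue',r_, cast('top',cv2.boxPoints(r_),10,c).round())
k=m((0,0,0),(180,255,50),(240,195,270,225)); print('head',len(k),k.mean(0),cast('top',k.mean(0),70,c))
print(cast('top',[[255,208],[235,248]],57,c), cast('top',[[345,165]],118,c))
E
```

```text
mat 729 [415.01920439 209.01508916] [[ 483.38117571 -287.56877628    4.        ]]
rails 453 [337.28256071 195.95143488] [528.11212552 -17.19985471  22.        ] 165.52575133578543
blue ((338.8555603027344, 188.8357391357422), (25.099376678466797, 61.465919494628906), 14.300276756286621) [[461.  46.  10.]
 [670.  -7.  10.]
 [648. -92.  10.]
 [439. -38.  10.]]
head 136 [253.84558824 208.22794118] [[482.90766212 264.56435116  70.        ]]
[[484.49364186 262.73415453  57.        ]
 [349.44321137 328.6065835   57.        ]] [[621.91719096 -42.33650047 118.        ]]
```

View pics/crop0.png

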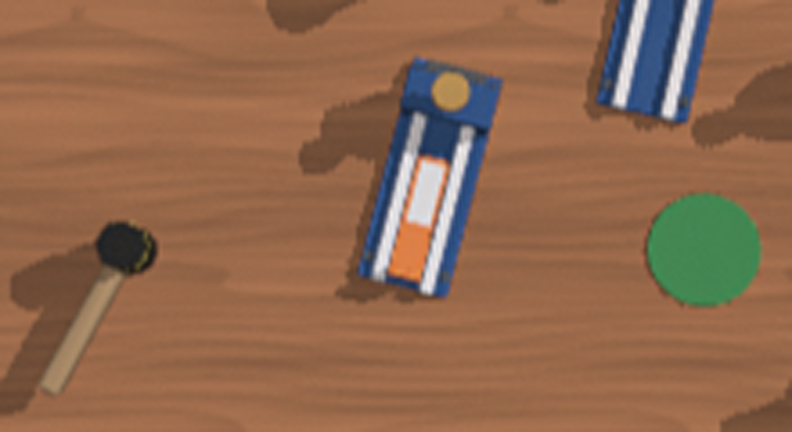

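The crop confirms the choice: a blue press with an orange carrier and silver tag, brass cap at (450,91), mallet head at (127,248), mat at (703,250). Now moving to the open end of the press.

Call:
move_arm --motion '[{"x":0.04,"y":0.04,"z":0},{"x":0.09,"y":0.08,"z":0},{"x":0.13,"y":0.12,"z":0},{"x":0.17,"y":0.16,"z":0},{"x":0.21,"y":0.2,"z":0,"twist":-0.1}]' --gripper 0

```text
validation failed for argument at $.mo...
```

```bash
python3 - <<'E'
from h import *
s=r.state(); print(s['clock'],s['eef_pos'],np.round(s['orientation'],3).tolist())
d=np.array([414,11,222.])-s['eef_pos']; print(np.array(s['orientation']).T@d)
E
```

```text
0.1 [213.9845518  586.66370703 221.58066841] [[0.939, -0.343, -0.001], [-0.343, -0.939, -0.002], [0.0, 0.002, -1.0]]
[385.24571074 472.20812101   0.54014981]
```

Call:
move_arm --motion '[{"x":0.04,"y":0.04,"z":0.0,"twist":0.0},{"x":0.09,"y":0.08,"z":0.0,"twist":0.0},{"x":0.13,"y":0.12,"z":0.0,"twist":0.0},{"x":0.17,"y":0.16,"z":0.0,"twist":-0.05},{"x":0.21,"y":0.2,"z":0.0,"twist":-0.1}]' --gripper 0.0

```text
clock: 0.72
eef_pos: [343.2, 325.3, 222.3]
orientation: [[0.969, -0.245, -0.0], [-0.245, -0.969, -0.0], [-0.0, 0.0, -1.0]]
force: [0.8, 0.6, 0.1]
width: 45.1
grip_force: 0.0
```

```bash
python3 - <<'E'
from h import *
s=r.state(); print(s['clock'],s['eef_pos'],np.round(s['orientation'],3).tolist())
d=np.array([414,11,222.])-s['eef_pos']; print(np.array(s['orientation']).T@d)
E
```

```text
0.725 [343.18983615 325.2922673  222.29606225] [[0.969, -0.245, -0.0], [-0.245, -0.969, -0.0], [-0.0, 0.0, -1.0]]
[145.74064191 287.32090267   0.40053586]
```

Call:
move_arm --motion '[{"x":0.03,"y":0.055,"z":0.0,"twist":0.0},{"x":0.058,"y":0.11,"z":0.0,"twist":0.0},{"x":0.086,"y":0.165,"z":0.0,"twist":0.0},{"x":0.114,"y":0.22,"z":0.0,"twist":0.0},{"x":0.14,"y":0.275,"z":0.0,"twist":0.0}]'

```text
clock: 1.35
eef_pos: [410.5, 24.3, 222.6]
orientation: [[0.969, -0.247, 0.0], [-0.247, -0.969, 0.0], [0.0, -0.0, -1.0]]
force: [-0.0, -0.3, 0.0]
width: 1.5
grip_force: 0.0
```

```bash
python3 - <<'E'
from h import *
s=r.state(); c=info('wrist'); im=vision.camera('wrist'); cv2.imwrite('pics/w1.png',im); np.savez('w1.npz',K=c[0],d=c[1],T=c[2])
print(s['clock'],s['eef_pos'],s['width'])
E
```

```text
1.35 [410.45334748  24.27736884 222.61640382] 1.4709290246837607
```

View pics/w1.png

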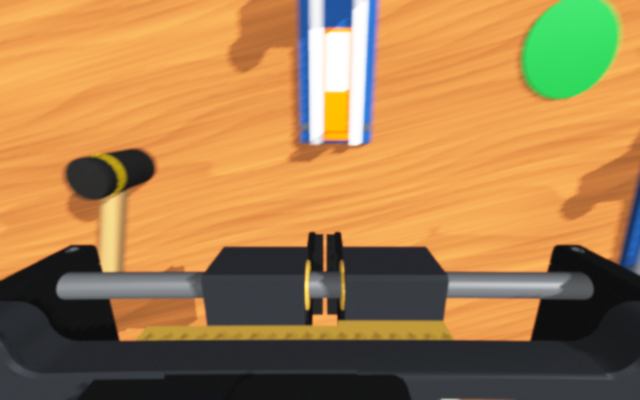

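The press is ahead and nearly aligned with the image. Its rails are at columns 316 and 357, the carrier's tab (orange) ends near (336,138), and the mallet head top is at (92,180).

```bash
python3 - <<'E'
from h import *
z=np.load('w1.npz'); c=(z['K'],z['d'],z['T']); im=cv2.imread('pics/w1.png'); hsv=cv2.cvtColor(im,cv2.COLOR_BGR2HSV)
s=r.state(); p0=s['eef_pos']; R=np.array(s['orientation'])
k=cv2.inRange(hsv,(0,0,180),(180,60,255)); 
pts=[]
for y in (20,60,100,135):
    row=k[y,290:385]; x=np.nonzero(row)[0]+290
    g=np.split(x,np.nonzero(np.diff(x)>2)[0]+1); print(y,[(a[0],a[-1]) for a in g if len(a)])
print('cam',c[2][:3,3])
o=cv2.inRange(hsv,(5,150,120),(22,255,255)); 
sub=hsv[84:146,336]; print([tuple(int(v) for v in q) for q in sub[::4]])
print('tab z50/z12',cast('',[[336,140],[336,92],[336,130]],50,c).round(1).tolist(),cast('',[[336,140],[336,92]],18,c).round(1).tolist())
# black top of head, yellow band
print('bed rear', cast('',[[301,143],[370,143]],12,c).round(1).tolist())
print('mat',cast('',[[571,47]],4,c).round(1))
print('head top',cast('',[[92,180]],90,c).round(1))
E
```

```text
20 [(np.int64(309), np.int64(323)), (np.int64(352), np.int64(367))]
60 [(np.int64(309), np.int64(365))]
100 [(np.int64(309), np.int64(323)), (np.int64(350), np.int64(363))]
135 [(np.int64(310), np.int64(321)), (np.int64(349), np.int64(362))]
cam [487.90469658   4.3216835  384.54449577]
[(0, 0, 255), (0, 0, 255), (22, 155, 255), (23, 255, 255), (23, 254, 255), (23, 254, 255), (23, 255, 255), (23, 255, 255), (23, 255, 255), (22, 255, 255), (22, 255, 255), (22, 255, 255), (19, 255, 254), (22, 255, 255), (3, 125, 217), (10, 141, 164)]
tab z50/z12 [[455.9, -1.4, 50.0], [505.6, -13.4, 50.0], [466.6, -4.0, 50.0]] [[452.8, -1.9, 18.0], [507.3, -15.1, 18.0]]
bed rear [[459.6, 42.0, 12.0], [437.9, -43.1, 12.0]]
mat [[ 486.5 -293.9    4. ]]
head top [[482.  253.7  90. ]]
```

```bash
python3 - <<'E'
from h import *
z=np.load('w1.npz'); c=(z['K'],z['d'],z['T'])
s=r.state(); p0=np.array(s['eef_pos']); R=np.array(s['orientation'])
A=cast('',[[338,20],[337.2,60],[336.5,100],[335.8,135]],22,c); print((A-p0)@R, A)
print((cast('',[[336,140]],50,c)-p0)@R, (cast('',[[336,144]],12,c)-p0)@R)
E
```

```text
[[176.33063191   8.3964475  200.13826373]
 [136.64729783   8.33935496 200.1838054 ]
 [ 93.69635039   8.38907159 200.2333752 ]
 [ 53.17132046   8.3220375  200.27986104]] [[578.22095618 -34.36603009  22.        ]
 [539.8514486  -24.23917342  22.        ]
 [498.29420935 -13.38630834  22.        ]
 [459.11308846  -3.03621314  22.        ]]
[[ 49.58501385   7.61012065 172.28210835]] [[ 41.27284335   9.15968009 210.29568572]]
```

Call:
move_arm --motion '[{"x":0.0,"y":0.008,"z":0.06,"twist":0.0},{"x":0.0,"y":0.008,"z":0.12,"twist":0.0},{"x":0.0,"y":0.008,"z":0.175,"twist":0.0},{"x":0.01,"y":0.008,"z":0.192,"twist":0.0},{"x":0.025,"y":0.008,"z":0.192,"twist":0.0}]'

```text
clock: 2.02
eef_pos: [432.0, 11.7, 29.2]
orientation: [[0.969, -0.247, -0.004], [-0.247, -0.969, -0.002], [-0.004, 0.003, -1.0]]
force: [0.9, 1.6, 0.6]
width: 1.0
grip_force: 0.0
```

Call:
move_arm --motion '[{"x":0.015,"y":0.0,"z":0.0,"twist":0.0},{"x":0.03,"y":0.0,"z":0.0,"twist":0.0},{"x":0.045,"y":0.0,"z":0.0,"twist":0.0},{"x":0.06,"y":0.0,"z":0.0,"twist":0.0},{"x":0.075,"y":0.0,"z":0.0,"twist":0.0}]'

```text
clock: 2.65
eef_pos: [506.5, -6.6, 30.8]
orientation: [[0.969, -0.247, 0.0], [-0.247, -0.969, 0.0], [0.0, -0.0, -1.0]]
force: [-0.6, -0.9, 0.8]
width: 0.2
grip_force: 0.4
```

Call:
move_arm --motion '[{"x":0.005,"y":0.0,"z":0.0,"twist":0.0},{"x":0.01,"y":0.0,"z":0.0,"twist":0.0},{"x":0.013,"y":0.0,"z":0.0,"twist":0.0}]'

```text
clock: 3.02
eef_pos: [518.1, -9.5, 30.5]
orientation: [[0.969, -0.247, -0.0], [-0.247, -0.969, -0.0], [-0.0, 0.0, -1.0]]
force: [0.0, 1.0, 0.5]
width: 0.3
grip_force: 0.1
```

Call:
move_arm --motion '[{"x":0.003,"y":0.0,"z":0.0,"twist":0.0},{"x":0.006,"y":0.0,"z":0.0,"twist":0.0},{"x":0.008,"y":0.0,"z":0.0,"twist":0.0}]'

```text
clock: 3.4
eef_pos: [521.1, -11.2, 29.9]
orientation: [[0.969, -0.248, -0.01], [-0.248, -0.969, -0.0], [-0.01, 0.003, -1.0]]
force: [-12.3, 8.0, 9.6]
width: 0.3
grip_force: 7.2
```

Call:
move_arm --motion '[{"x":0.0,"y":0.0,"z":0.0,"twist":0.0},{"x":0.0,"y":0.0,"z":0.0,"twist":0.0}]'

```text
clock: 3.65
eef_pos: [521.1, -11.2, 29.9]
orientation: [[0.969, -0.248, -0.009], [-0.248, -0.969, -0.0], [-0.009, 0.003, -1.0]]
force: [-9.9, 6.9, 6.5]
width: 0.6
grip_force: 5.5
```

Call:
move_arm --motion '[{"x":-0.02,"y":0.0,"z":0.0,"twist":0.0},{"x":-0.06,"y":0.0,"z":0.0,"twist":0.0},{"x":-0.08,"y":-0.03,"z":-0.04,"twist":0.0},{"x":-0.085,"y":-0.06,"z":-0.09,"twist":0.0},{"x":-0.09,"y":-0.09,"z":-0.14,"twist":0.0}]' --gripper 1.0

```text
clock: 4.28
eef_pos: [460.7, 99.0, 172.5]
orientation: [[0.969, -0.247, 0.001], [-0.247, -0.969, 0.0], [0.001, -0.001, -1.0]]
force: [1.4, -0.6, -1.0]
width: 42.7
grip_force: 0.0
```

```bash
python3 - <<'E'
from h import *
s=r.state(); c=info('wrist'); im=vision.camera('wrist'); cv2.imwrite('pics/w2.png',im); np.savez('w2.npz',K=c[0],d=c[1],T=c[2])
print(s['clock'],s['eef_pos'],s['width'])
E
```

```text
4.275 [460.73917149  98.96894727 172.51005639] 42.72619120489231
```

View pics/w2.png

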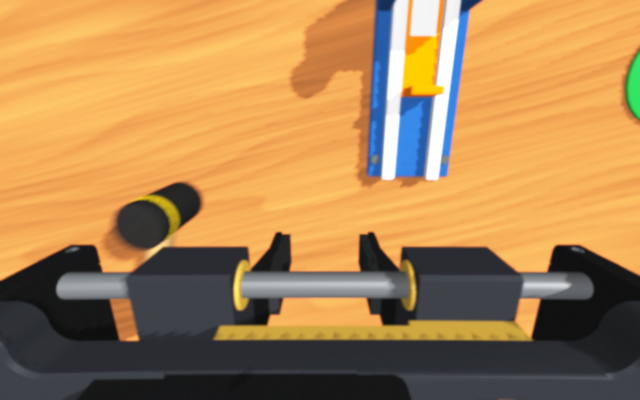

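The carrier has moved up the channel, with its tab at (422,92). The mallet head's top face is near (145,224).

```bash
python3 - <<'E'
from h import *
z=np.load('w2.npz'); c=(z['K'],z['d'],z['T']); im=cv2.imread('pics/w2.png'); hsv=cv2.cvtColor(im,cv2.COLOR_BGR2HSV)
a=cast('',[[408,178]],14,c)[0]; b=cast('',[[422,96]],50,c)[0]; print('tab from bed rear',np.linalg.norm((b-a)[:2]),'want 85')
# head top: dark disc
k=cv2.inRange(hsv,(0,0,0),(180,255,70))[170:255,100:215]
n,l,st,ce=cv2.connectedComponentsWithStats(k); 
for i in range(1,n):
    if st[i,4]>100: print(st[i],ce[i]+[100,170])
yb=cv2.inRange(hsv,(20,90,90),(35,255,255))[170:260,100:215]; ys,xs=np.nonzero(yb); print('yellow',len(xs),xs.mean()+100,ys.mean()+170)
print('head z90',cast('',[[145,225]],90,c))
# handle direction from top image
im=cv2.imread('pics/top0.png');ct=info('top')
print(cast('top',[[235.5,247.5]],57,ct),cast('top',[[254,207.5]],90,ct))
cv2.imwrite('pics/c2.png',cv2.resize(cv2.imread('pics/w2.png')[160:270,90:220],None,fx=5,fy=5))
E
```

```text
tab from bed rear 85.51871336882829 want 85
[ 54  14  46  41 892] [182.05381166 199.63004484]
[  18   31   51   47 1841] [142.90439978 223.8077132 ]
[ 56  78  59   7 386] [186.86787565 251.09326425]
yellow 678 164.12389380530973 214.13716814159292
head z90 [[483.82769042 260.0102185   90.        ]]
[[351.11761485 326.94487069  57.        ]] [[484.07891102 260.86304393  90.        ]]
```

View pics/c2.png

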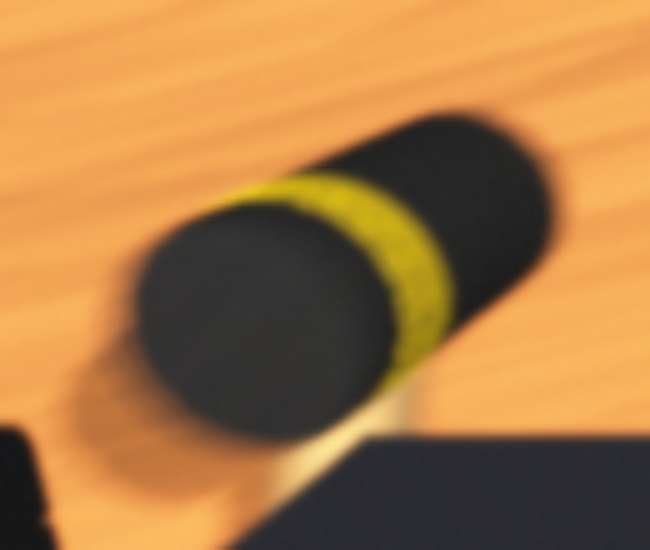

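Call:
move_arm --motion '[{"x":-0.004,"y":-0.05,"z":0.0,"twist":0.05},{"x":-0.009,"y":-0.105,"z":0.0,"twist":0.1},{"x":-0.017,"y":-0.163,"z":0.0,"twist":0.21},{"x":-0.017,"y":-0.163,"z":0.05,"twist":0.21},{"x":-0.017,"y":-0.163,"z":0.06,"twist":0.21}]' --gripper 1.0

```text
clock: 4.95
eef_pos: [482.6, 259.0, 107.3]
orientation: [[0.896, -0.443, -0.006], [-0.443, -0.896, -0.005], [-0.003, 0.007, -1.0]]
force: [-0.7, -0.0, -0.6]
width: 86.2
grip_force: 0.0
```

```bash
python3 - <<'E'
from h import *
s=r.state(); im=vision.camera('wrist'); cv2.imwrite('pics/w3.png',im); print(s['clock'],s['eef_pos'],s['width'],np.round(s['orientation'],3).tolist())
E
```

```text
4.95 [482.63427942 258.95254628 107.31984757] 86.2440442396967 [[0.896, -0.443, -0.006], [-0.443, -0.896, -0.005], [-0.003, 0.007, -1.0]]
```

View pics/w3.png

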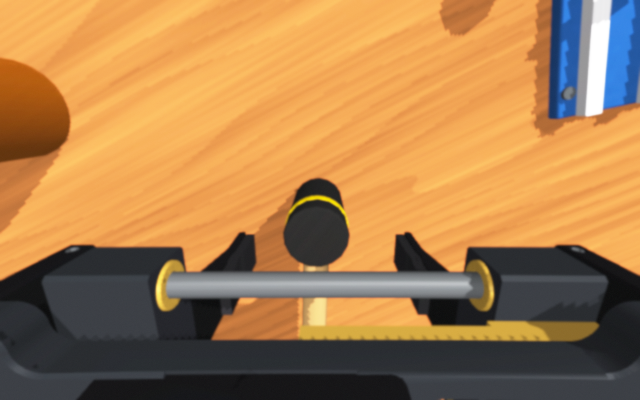

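The head's top face is at (316,234), slightly left of the finger midline at about column 324. The handle runs straight back.

```bash
python3 - <<'E'
from h import *
s=r.state(); R=np.array(s['orientation']); p=np.array(s['eef_pos']); print(p)
print((cast('wrist',[[316,236],[313.5,310],[315,270]],90)-p)@R)
print((cast('wrist',[[313.5,310],[315,275]],57)-p)@R)
E
```

```text
[483.25826707 258.76819428 107.77048719]
[[  0.34842839  -5.3573527   17.73953885]
 [-58.69337536  -7.70515047  17.85347328]
 [-25.58587491  -6.28559102  17.79017205]]
[[-84.20590339  -9.15314726  50.90084779]
 [-49.72328104  -7.51804802  50.83580955]]
```

Call:
move_arm --motion '[{"x":0.0,"y":-0.005,"z":0.005,"twist":0.04},{"x":0.0,"y":-0.005,"z":0.03,"twist":0.04},{"x":0.0,"y":-0.005,"z":0.055,"twist":0.04},{"x":0.0,"y":-0.005,"z":0.064,"twist":0.04},{"x":0.0,"y":-0.005,"z":0.064,"twist":0.04}]'

```text
clock: 5.62
eef_pos: [487.5, 264.5, 47.3]
orientation: [[0.878, -0.479, 0.001], [-0.479, -0.878, 0.0], [0.001, -0.001, -1.0]]
force: [0.1, 0.2, 0.1]
width: 87.3
grip_force: 0.0
```

Call:
move_arm --motion '[{"x":0.0,"y":0.0,"z":0.0,"twist":0.0},{"x":0.0,"y":0.0,"z":0.0,"twist":0.0},{"x":0.0,"y":0.0,"z":0.0,"twist":0.0},{"x":0.0,"y":0.0,"z":0.0,"twist":0.0},{"x":0.0,"y":0.0,"z":0.0,"twist":0.0}]' --gripper 0.0 --grip_force 50.0

```text
clock: 6.25
eef_pos: [486.4, 264.0, 46.5]
orientation: [[0.878, -0.479, -0.001], [-0.479, -0.878, -0.001], [-0.0, 0.002, -1.0]]
force: [-0.2, -1.5, 1.6]
width: 45.3
grip_force: 50.3
```

Call:
move_arm --motion '[{"x":0.0,"y":0.0,"z":-0.03,"twist":0.0},{"x":0.0,"y":0.0,"z":-0.07,"twist":0.0},{"x":0.0,"y":0.0,"z":-0.12,"twist":0.0},{"x":0.03,"y":0.02,"z":-0.15,"twist":0.0},{"x":0.07,"y":0.05,"z":-0.165,"twist":0.0}]'

```text
clock: 6.88
eef_pos: [524.6, 187.5, 212.6]
orientation: [[0.879, -0.477, 0.001], [-0.477, -0.879, 0.002], [0.0, -0.002, -1.0]]
force: [0.3, -0.6, -4.5]
width: 44.9
grip_force: 50.0
```

Call:
move_arm --motion '[{"x":0.04,"y":0.03,"z":0.0,"twist":0.0},{"x":0.085,"y":0.065,"z":0.0,"twist":0.0},{"x":0.125,"y":0.095,"z":0.0,"twist":0.0},{"x":0.155,"y":0.12,"z":0.0,"twist":0.0},{"x":0.165,"y":0.13,"z":0.0,"twist":0.0}]'

```text
clock: 7.5
eef_pos: [606.4, -8.0, 209.6]
orientation: [[0.876, -0.482, -0.004], [-0.482, -0.876, -0.0], [-0.003, 0.002, -1.0]]
force: [-0.8, -0.1, -4.6]
width: 45.3
grip_force: 50.0
```

```bash
python3 - <<'E'
from h import *
im0=cv2.imread('pics/top0.png'); hsv=cv2.cvtColor(im0,cv2.COLOR_BGR2HSV)
k=cv2.inRange(hsv,(12,80,90),(28,255,255))[157:174,333:357]; n,l,st,ce=cv2.connectedComponentsWithStats(k)
i=1+st[1:,4].argmax(); q=ce[i]+[333,157]; P=cast('top',[q],118)[0]; print(st[i],q,P)
s=r.state(); im=vision.camera('wrist'); cv2.imwrite('pics/w4.png',im)
print(s['clock'],s['eef_pos'],s['grip_force'],s['width'],((P-s['eef_pos'])@np.array(s['orientation'])))
print(proj('wrist',[[622,-40,118]]))
E
```

```text
[ 7  3 10 11 91] [344.7032967  164.94505495] [622.10329459 -41.36095067 118.        ]
7.5 [606.41460431  -7.98141329 209.58841281] 49.9533001659438 45.26651429485918 [30.11463268 21.5269159  91.53396457]
[[346.27241341 172.62172202]]
```

View pics/w4.png

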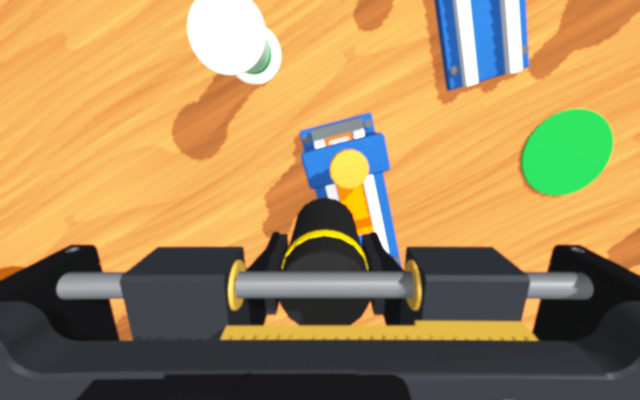

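Call:
move_arm --motion '[{"x":0.016,"y":0.012,"z":0.0,"twist":0.0},{"x":0.031,"y":0.023,"z":0.01,"twist":0.0},{"x":0.031,"y":0.023,"z":0.018,"twist":0.0},{"x":0.031,"y":0.023,"z":0.018,"twist":0.0}]' --grip_force 60.0

```text
clock: 8.05
eef_pos: [622.2, -40.9, 191.9]
orientation: [[0.878, -0.479, -0.003], [-0.479, -0.878, -0.0], [-0.003, 0.002, -1.0]]
force: [-0.1, 0.5, -3.6]
width: 45.3
grip_force: 59.9
```

Call:
move_arm --motion '[{"x":0.0,"y":0.0,"z":0.025,"twist":0.0},{"x":0.0,"y":0.0,"z":0.05,"twist":0.0},{"x":0.0,"y":0.0,"z":0.06,"twist":0.0},{"x":0.0,"y":0.0,"z":0.06,"twist":0.0}]'

```text
clock: 8.55
eef_pos: [624.9, -40.9, 141.5]
orientation: [[0.88, -0.476, 0.007], [-0.476, -0.88, -0.003], [0.007, -0.001, -1.0]]
force: [-7.7, 1.8, 22.5]
width: 44.9
grip_force: 60.0
```

Call:
move_arm --motion '[{"x":0.0,"y":0.0,"z":-0.03,"twist":0.0},{"x":0.0,"y":0.0,"z":-0.075,"twist":0.0},{"x":0.0,"y":0.02,"z":-0.085,"twist":0.0},{"x":0.0,"y":0.07,"z":-0.085,"twist":0.0},{"x":0.0,"y":0.12,"z":-0.08,"twist":0.0}]'

```text
clock: 9.18
eef_pos: [563.8, -147.2, 212.7]
orientation: [[0.878, -0.478, -0.001], [-0.478, -0.878, 0.0], [-0.001, 0.0, -1.0]]
force: [0.1, -1.3, -4.1]
width: 45.3
grip_force: 60.0
```

Call:
move_arm --motion '[{"x":0.0,"y":0.05,"z":0.0,"twist":0.0},{"x":0.0,"y":0.1,"z":0.0,"twist":0.0},{"x":0.0,"y":0.14,"z":0.03,"twist":0.0},{"x":-0.002,"y":0.164,"z":0.06,"twist":0.0},{"x":-0.002,"y":0.164,"z":0.06,"twist":0.0}]'

```text
clock: 9.8
eef_pos: [480.6, -289.6, 149.7]
orientation: [[0.876, -0.483, -0.009], [-0.483, -0.876, 0.004], [-0.01, 0.001, -1.0]]
force: [0.4, 0.1, -3.8]
width: 45.1
grip_force: 60.0
```

```bash
python3 - <<'E'
from h import *
s=r.state(); im=vision.camera('wrist'); cv2.imwrite('pics/w5.png',im); t=vision.camera('top')
print(s['clock'],s['eef_pos'],np.round(s['orientation'],3).tolist(),s['grip_force'])
R=np.array(s['orientation'])
hsv=cv2.cvtColor(im,cv2.COLOR_BGR2HSV); k=cv2.inRange(hsv,(45,100,40),(75,255,255)); ys,xs=np.nonzero(k)
P=cast('wrist',np.c_[xs,ys],4); f=P[:,:2].astype(np.float32)
cs,_=cv2.findContours(k,cv2.RETR_EXTERNAL,cv2.CHAIN_APPROX_NONE); h=cv2.convexHull(f)
print('wrist',len(xs),cv2.minEnclosingCircle(h), (np.array([*cv2.minEnclosingCircle(h)[0],4])-s['eef_pos'])@R)
hsv=cv2.cvtColor(t,cv2.COLOR_BGR2HSV); k=cv2.inRange(hsv,(45,100,40),(75,255,255))[170:250,370:450]; ys,xs=np.nonzero(k)
print('top',len(xs),cv2.minEnclosingCircle(cv2.convexHull(cast('top',np.c_[xs+370,ys+170],4)[:,:2].astype(np.float32))))
E
```

```text
9.8 [ 480.61860435 -289.64225087  149.67411894] [[0.876, -0.483, -0.009], [-0.483, -0.876, 0.004], [-0.01, 0.001, -1.0]] 60.000052861869335
wrist 6226 ((489.3990173339844, -289.6687316894531), 54.896705627441406) [  9.09787551  -4.38936088 145.58848668]
top 219 ((474.7801818847656, -282.06085205078125), 51.583919525146484)
```

View pics/w5.png

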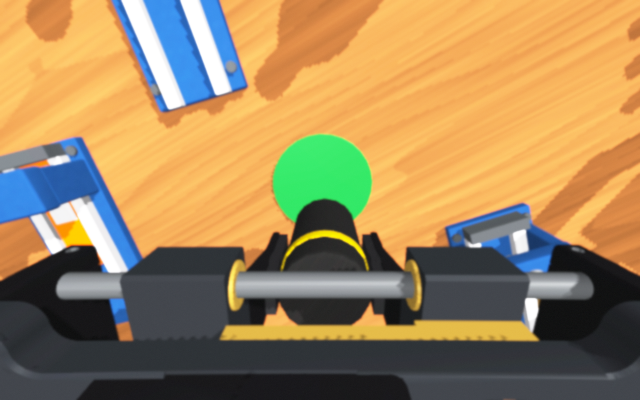

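The green mat at about (322,182) lies ahead of and below the mallet head. I'm correcting by 5 mm and lowering.

Call:
move_arm --motion '[{"x":0.005,"y":-0.004,"z":0.03,"twist":0.0},{"x":0.005,"y":-0.004,"z":0.06,"twist":0.0},{"x":0.005,"y":-0.004,"z":0.085,"twist":0.0},{"x":0.005,"y":-0.004,"z":0.093,"twist":0.0},{"x":0.005,"y":-0.004,"z":0.095,"twist":0.0}]'

```text
clock: 10.52
eef_pos: [492.7, -288.1, 59.3]
orientation: [[0.878, -0.478, 0.002], [-0.478, -0.878, -0.001], [0.002, -0.0, -1.0]]
force: [-0.5, 0.6, -3.6]
width: 45.3
grip_force: 60.0
```

Call:
move_arm --motion '[{"x":0.0,"y":0.0,"z":0.002,"twist":0.0},{"x":0.0,"y":0.0,"z":0.004,"twist":0.0},{"x":0.0,"y":0.0,"z":0.005,"twist":0.0}]'

```text
clock: 10.9
eef_pos: [491.7, -288.3, 53.9]
orientation: [[0.878, -0.479, 0.001], [-0.479, -0.878, -0.0], [0.001, -0.0, -1.0]]
force: [0.3, 0.7, -4.8]
width: 45.0
grip_force: 60.0
```

Call:
move_arm --motion '[{"x":0.0,"y":0.0,"z":0.002,"twist":0.0},{"x":0.0,"y":0.0,"z":0.004,"twist":0.0},{"x":0.0,"y":0.0,"z":0.004,"twist":0.0}]'

```text
clock: 11.28
eef_pos: [491.6, -288.3, 49.7]
orientation: [[0.878, -0.479, 0.0], [-0.479, -0.878, -0.0], [0.0, 0.0, -1.0]]
force: [-0.0, 0.2, -2.3]
width: 45.4
grip_force: 60.0
```

Call:
move_arm --motion '[{"x":0.0,"y":0.0,"z":0.001,"twist":0.0},{"x":0.0,"y":0.0,"z":0.002,"twist":0.0},{"x":0.0,"y":0.0,"z":0.002,"twist":0.0}]'

```text
clock: 11.65
eef_pos: [491.7, -288.3, 49.7]
orientation: [[0.878, -0.479, 0.0], [-0.479, -0.878, -0.001], [0.001, 0.0, -1.0]]
force: [-3.6, 3.0, 9.3]
width: 45.3
grip_force: 60.0
```

Call:
move_arm --motion '[{"x":0.0,"y":0.0,"z":-0.001,"twist":0.0},{"x":0.0,"y":0.0,"z":-0.001,"twist":0.0}]'

```text
clock: 11.9
eef_pos: [491.7, -288.3, 49.7]
orientation: [[0.878, -0.479, 0.0], [-0.479, -0.878, -0.0], [0.001, 0.0, -1.0]]
force: [-3.5, 2.6, 6.4]
width: 45.1
grip_force: 60.0
```

Call:
move_arm --motion '[{"x":0.0,"y":0.0,"z":0.0,"twist":0.0},{"x":0.0,"y":0.0,"z":0.0,"twist":0.0},{"x":0.0,"y":0.0,"z":0.0,"twist":0.0},{"x":0.0,"y":0.0,"z":0.0,"twist":0.0},{"x":0.0,"y":0.0,"z":0.0,"twist":0.0}]' --gripper 1.0

```text
clock: 12.52
eef_pos: [491.6, -288.2, 48.5]
orientation: [[0.878, -0.479, -0.0], [-0.479, -0.878, -0.0], [-0.0, 0.0, -1.0]]
force: [0.2, -0.2, -0.2]
width: 83.9
grip_force: 0.0
```

Call:
move_arm --motion '[{"x":0.0,"y":0.0,"z":-0.03,"twist":0.0},{"x":0.0,"y":0.0,"z":-0.08,"twist":0.0},{"x":0.0,"y":0.0,"z":-0.14,"twist":0.0},{"x":-0.04,"y":0.0,"z":-0.16,"twist":0.0},{"x":-0.08,"y":0.0,"z":-0.16,"twist":0.0}]'

```text
clock: 13.15
eef_pos: [421.7, -249.8, 210.6]
orientation: [[0.878, -0.479, 0.005], [-0.479, -0.878, -0.001], [0.005, -0.001, -1.0]]
force: [0.3, 0.4, -0.5]
width: 86.7
grip_force: 0.0
```

```bash
python3 - <<'E'
from h import *
s=r.state(); print(s['clock'],s['eef_pos'],s['width'])
im=vision.camera('wrist'); t=vision.camera('scene')
cv2.imwrite('pics/f.png',np.vstack([cv2.resize(im,(480,300)),cv2.resize(t[150:350,120:440],(480,300))]))
E
```

```text
13.15 [ 421.73077199 -249.81711696  210.61367089] 86.68717234147404
```

View pics/f.png

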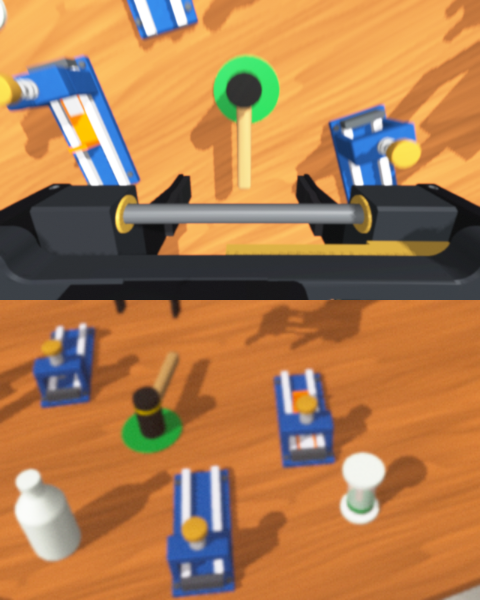

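The mallet stands upright on the mat with its head at (244,90) in the wrist view. The carrier is home and the punch is up. Handing in.

```bash
python3 -c "
from plant import r
print(r.close_job())"
```

```text
the job is handed in; nothing more can be done
None
```

The job is handed in at about 13 s of the 54 s allowed: the carrier is home, the punch was driven onto the tag in a 0.2 m/s stroke (about 26 N) and is up again, and the mallet stands released on the mat; no verdict was returned.

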